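# Screw down the inlay press on the abalone plaque

## Task

Two small bench presses stand on the tiles; one has a black lacquer panel with an abalone plaque lying under its pad, the other is empty. Screw down the knurled brass knob of the loaded press, clockwise seen from above and regripping between turns, until it stops and the pad is fully home on the plaque. Leave the knob of the empty press as it is, and let go at the end.

Things in the scene. Friction and masses are not known exactly. Their poses are not given: they have to be found in the camera images.
- press_knob (a point): Mid-height centre of the loaded press's brass knob: upright knurled cylinder, 48 mm diameter, 32 mm tall, centre 168 mm above the bench, fixed height, turning about the vertical. Under it a neck (18 mm diameter, 22 mm tall), then a steel crossbar 40 x 160 mm, top at 130 mm, with post caps to 136 mm at 66 mm from the axis. Its bed holds a black 128 x 100 mm panel with pearly inlay.
- press_screw (a joint): Turn of that knob in rad, growing clockwise seen from above. It starts between 1.0 and 2.6; at 7.0 it meets a firm stop, the pad fully down on the plaque. Each rad lowers the pad by 2 mm. It turns against a light friction of 0.06 N m and stays where it is left.
- spare_knob (a point): Centre of the same brass knob on the empty press, of the same make and size but with a bare steel bed. To be left alone.
- spare_screw (a joint): Turn of the empty press's knob in rad, same sense; starts between 1.0 and 1.6 and is to stay there.

How it is judged:
At the end, for the whole second after the job is handed in: The loaded press's knob is screwed home, no more than 0.25 rad (14 degrees) short of its stop at 7.0 rad, and at rest; the empty press's knob still reads between 0.7 and 1.9 rad (value of joint press_screw above 6.75 rad and velocity of joint press_screw below 0.1 rad/s and value of joint spare_screw between 0.7 and 1.9 rad); the robot touches nothing.
It fails at once if the empty press's knob is turned (value of joint spare_screw above 1.9 rad or value of joint spare_screw below 0.7 rad).
It also fails if it takes over 59 s, if anything falls off the work surface, if the arm or the gripper's body presses on something with over 40 N, if the wrist force passes 120 N, or if a joint passes its speed limit or range.

## Robot

A 6-joint arm with a two-finger parallel gripper is mounted at the origin on the work surface. World frame = base frame: x ahead of the robot, y to its left, z up, the work surface at z = 0. Lengths are in m, angles in rad, forces in N, time in s.
With the tool pointing down it reaches from about 0.35 to 0.775 m from the base axis. Payload 7.3 kg.
Tool frame: the origin (TCP) lies at the very end of the fingers, on their centre line; the grasp point (between the pads) lies grip_point_offset behind it (grip_point_offset is the distance from the TCP to the grasp point, in m); z points along the fingers, y is the direction in which the jaws open and shut (so a half turn about z gives the same grasp; the last joint's range is limited). The gripper opens to 92 mm and grips with 3 to 60 N. Pads are 19 mm wide; open, the fingers measure 130 mm over their backs; the gripper's body (75 mm by 190 mm) begins 47 mm behind the grasp point.
Start: joints at [-1.281, 0.342, 1.524, -0, 1.275, -0.146], TCP at [0.222, -0.476, 0.227] pointing down, gripper open.
Joint ranges: [-2.53, 2.53], [-0.77, 2.02], [0.04, 2.7], [-1, 4.14], [0.28, 2.66], [-3.11, 3.11]. Speed limits (rad/s): [2.57, 2.57, 3.14, 3.14, 3.14, 3.14].

## Interface

Orientations are given as [roll, pitch, yaw] about the fixed x, y, z axes, in that order (R = Rz(yaw) Ry(pitch) Rx(roll)).
In Python, from cell import * gives the robot as it stands.
- The arm moves only by the shell command python3 -m inch 'ROWS' [OPENING] [FORCE]. ROWS is JSON, a list that holds one entry, the list of rows, each a list of 4 numbers: the shift along the tool's x, y, z in mm, then the turn about the tool's z in rad. In form: [[[x, y, z, roll], ...]]. A call has 1 to 10 rows; each row shifts and turns the commanded pose from where the row before left it, along the tool's axes as they then stand; what a row does not reach is not made up. A row lasts 1/8 s, in which the tool goes at most 62.5 mm and 10.7 degrees, less where a joint would pass 70% of its speed; a pose out of reach is approached as far as the arm can. A call with a gripper value outside its range is refused whole. OPENING is the closure, from -1 (fully open) to 1 (shut), set as the call begins (- or left out, the last holds). The fingers move at their own pace and stop on an object; FORCE is the grip in N (left out, the last holds). Time passes only in rows, so rows that do not move let the fingers close. It gives the time, the measured TCP pose, the force and the opening at its end, in the units of the state.
- observe(): the state, without advancing time (a new reading comes with each control period).
- read_camera(name): name is "scene" or "side" or "wrist"; returns a dict with "img" (384x512x3 uint8, blue, green, red), "fx", "fy", "cx", "cy" (pixels), "eye" and "rotation" of the camera in the world; the wrist camera has in their place "T_tool_cam" (4x4, takes a point from camera to tool coordinates, whose origin is the TCP and whose axes are the flange's). Camera axes: x right, y down, z forward; pixel columns grow to the right and rows downward; lengths in m; the calibration is good to about 2 mm. A picture is of the moment at which its call begins: read the wrist's pose just before it. There is no depth.
- hand_in(): hands the job in, once; it reports no verdict.
Trained networks look in the newest picture that a camera, given by its name, has taken for a name from the list of things; names that differ only in an ending like _2 or _b are one class to them, and where a whole thing is asked for, a point or a joint stands for the part that bears it (a point fixed in the world has none). Each returns a list of dicts, best first, with "conf" (0 to 1); they miss things now and then, are a little off and sometimes report something else, mostly with a low value. They report only what shows in the picture. A call takes as long as a camera call.
- boxes_of(camera, label): "at" ([row, column] in pixels, amid what is visible of it).
- place_of(camera, label): "at" ([row, column] in pixels: a listed point, or the origin of a listed thing).
The state is a dict: "time": time; "qpos": joint angles; "qvel": joint speeds; "joint_efforts": joint torques, N m; "tool_pos": TCP position; "tool_rot": TCP orientation; "contact_force": force on the tool from outside, world axes, zero at the start; "torque": the same for the moment, N m; "opening": finger opening in m.
Only numpy, scipy, OpenCV 4.12 (cv2) and the standard library are available. Lean on these libraries where they do the work, as an engineer would, in place of code of your own. Each camera call takes 0.05 s, during which the arm holds its last target. There are 200 camera calls.

## Working session

There is one attempt and no reset: what is moved stays moved. The work goes in short steps, Python scripts to look and compute and a shell command to move; the robot and the scene stay as the last step left them, time stands still between calls to the robot, and variables do not carry over. Pictures are saved under pics/ and viewed, about 8 in all and at most 12, crops included, and the job is handed in when it is done.

```bash
ls; mkdir -p pics; cat > h.py <<'E'
from cell import *
import numpy as np, cv2
from scipy.spatial.transform import Rotation as R
def ray(c,rc,st=None):
    d=np.array([(rc[1]-c["cx"])/c["fx"],(rc[0]-c["cy"])/c["fy"],1.])
    if "eye" in c: e=np.array(c["eye"]);Rm=np.array(c["rotation"])
    else:
        T=np.eye(4);T[:3,:3]=R.from_euler('xyz',st["tool_rot"]).as_matrix();T[:3,3]=st["tool_pos"]
        T=T@np.array(c["T_tool_cam"]);e=T[:3,3];Rm=T[:3,:3]
    d=Rm@d
    return e,d/np.linalg.norm(d)
def meet(rs):
    A=sum(np.eye(3)-np.outer(d,d) for e,d in rs);b=sum((np.eye(3)-np.outer(d,d))@e for e,d in rs)
    x=np.linalg.solve(A,b);return x,[np.linalg.norm(np.cross(x-e,d)) for e,d in rs]
def atz(e,d,z): return e+d*(z-e[2])/d[2]
E
python3 - <<'E'
from h import *
s=observe();print(s)
try: print("gpo",grip_point_offset)
except Exception as e: print(e)
ims=[]
for n in("scene","side","wrist"):
    c=read_camera(n);ims.append(c["img"])
    for l in("press_knob","spare_knob"):
        for r in place_of(n,l)[:3]:
            e,d=ray(c,r["at"],s);print(n,l,np.round(r["at"],1),round(r["conf"],2),atz(e,d,.168).round(3))
cv2.imwrite("pics/a.png",cv2.resize(np.hstack(ims[:2]),(800,300)));cv2.imwrite("pics/w.png",ims[2]);cv2.imwrite("pics/s.png",ims[0])
E
```

```text
pics
{'time': 0.0, 'qpos': array([-1.28100271e+00,  3.42736876e-01,  1.52502877e+00, -1.27683447e-05,
        1.27539066e+00, -1.45977826e-01]), 'qvel': array([-2.18962149e-03,  2.80346347e-03, -1.04135710e-03, -2.34718146e-04,
       -5.62219690e-04,  4.95817266e-06]), 'joint_efforts': array([ 1.61510903e-03, -4.31240737e+01, -2.44217867e+01,  7.18661863e-02,
        5.58653427e-02, -1.05754079e-04]), 'tool_pos': array([ 0.22151612, -0.47552513,  0.22603351]), 'tool_rot': array([-3.14004386e+00, -2.15368977e-04,  4.35775004e-01]), 'contact_force': array([ 0.10341523, -0.29421508, -0.12880031]), 'torque': array([0.05483958, 0.02207486, 0.0681016 ]), 'opening': 0.0915543572057465}
gpo 0.0188Traceback (most recent call last):
  File "<stdin>", line 10, in <module>
  File "h.py", line 15, in atz
    def atz(e,d,z): return e+d*(z-e[2])/d[2]
                                        ~^^^
IndexError: invalid index to scalar variable.
```

```bash
sed -i 's/Rm=np.array(c\["rotation"\])/Rm=np.array(c["rotation"]);Rm=R.from_euler("xyz",Rm).as_matrix() if Rm.shape==(3,) else Rm/' h.py
python3 - <<'E'
from h import *
s=observe()
ims=[];K={}
for n in("scene","side","wrist"):
    c=read_camera(n);ims.append(c["img"])
    if "eye" in c: print(n,c["eye"],c["rotation"])
    else: print(c["T_tool_cam"])
    for l in("press_knob","spare_knob"):
        for r in place_of(n,l)[:3]:
            e,d=ray(c,r["at"],s);K.setdefault(l,[]).append((e,d));print(n,l,np.round(r["at"],1),round(r["conf"],2),atz(e,d,.168).round(3))
cv2.imwrite("pics/a.png",cv2.resize(np.hstack(ims[:2]),(800,300)));cv2.imwrite("pics/w.png",ims[2]);cv2.imwrite("pics/s.png",ims[0])
E
```

```text
scene [1.15160656 0.08248588 0.54698476] [-2.17159143  0.01682768  1.72986192]
scene press_knob [193.7 374.9] 0.67 [0.59  0.168 0.168]
scene spare_knob [155.9 188.4] 0.72 [ 0.514 -0.155  0.168]
side [0.24155954 0.34460792 0.56387277] [-2.33635596  0.02001061 -2.39178172]
side press_knob [216.1 160.4] 0.64 [0.6   0.17  0.168]
side spare_knob [139. 352.] 0.77 [ 0.503 -0.154  0.168]
[[-8.73629900e-05 -9.61656708e-01 -2.74256027e-01  7.37134684e-02]
 [ 9.99999936e-01  1.08842625e-05 -3.56710150e-04  6.23570039e-04]
 [ 3.46017783e-04 -2.74256040e-01  9.61656646e-01 -1.57277109e-01]
 [ 0.00000000e+00  0.00000000e+00  0.00000000e+00  1.00000000e+00]]
```

View pics/a.png

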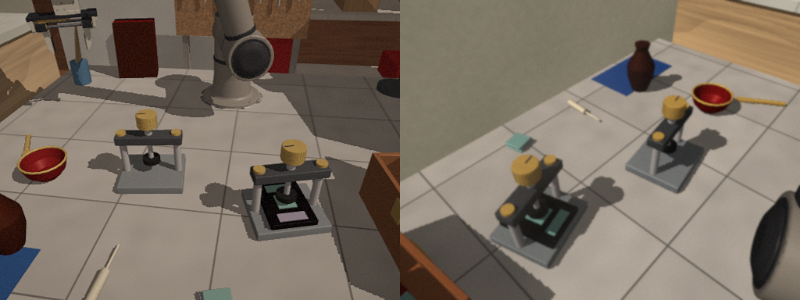

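The networks and the picture agree. The loaded press (pearly inlay on its bed) is on the right in the scene view, with its knob near (0.595, 0.169). The empty press is near (0.51, -0.155). I'll go up and across to hover over the loaded knob.

```bash
python3 -m inch '[[[0,0,-30,0],[0,0,-24,0],[41,-28.5,0,0],[41,-28.5,0,0],[41,-28.5,0,0],[41,-28.5,0,0],[41,-28.5,0,0],[41,-28.5,0,0],[41,-28.5,0,0],[41,-28.5,0,0]]]' -1 && python3 -m inch '[[[41,-28.5,0,0],[41,-28.5,0,0],[41,-28.5,0,0],[41,-28.5,0,0],[41,-28.5,0,0],[41,-28.5,0,0],[37,-28.5,0,0],[0,0,0,0],[0,0,0,0]]]'
cat > look.py <<'E'
from h import *
import sys
s=observe();print("t",s["time"],s["tool_pos"].round(4),s["tool_rot"].round(3),s["qpos"].round(3))
c=read_camera("wrist");rs=[]
for n in("press_knob","spare_knob"):
    for r in place_of("wrist",n)[:2]:
        e,d=ray(c,r["at"],s);print(n,np.round(r["at"],1),round(r["conf"],2),atz(e,d,.168).round(4))
        if n=="press_knob" and not rs: rs.append((e,d))
for n in("scene","side"):
    k=read_camera(n)
    for r in place_of(n,"press_knob")[:1]: rs.append(ray(k,r["at"]));print(n,np.round(r["at"],1),atz(*rs[-1],.168).round(4))
if len(rs)>1: print("meet",meet(rs))
cv2.imwrite(sys.argv[1],c["img"])
E
python3 look.py pics/w1.png
```

```text
time: 1.8
tool_pos: [0.4234, -0.1293, 0.281]
tool_rot: [3.141, -0.0, 0.436]
contact_force: [0.4, -0.5, 0.4]
opening: 0.0918
time: 2.92
tool_pos: [0.5947, 0.1692, 0.2804]
tool_rot: [3.141, 0.001, 0.436]
contact_force: [-0.4, -1.1, -1.1]
opening: 0.0917
t 2.925 [0.5947 0.1692 0.2804] [3.141e+00 1.000e-03 4.360e-01] [ 1.540e-01  4.900e-01  1.146e+00 -1.000e-03  1.506e+00  1.288e+00]
press_knob [182.3 259. ] 0.57 [0.5999 0.1693 0.168 ]
scene [196.4 377.8] [0.5972 0.1719 0.168 ]
side [217.4 166. ] [0.5921 0.166  0.168 ]
meet (array([0.59659576, 0.1687024 , 0.16621652]), [np.float64(0.0028201350995571825), np.float64(0.003553726272590952), np.float64(0.004460880505151581)])
```

View pics/w1.png

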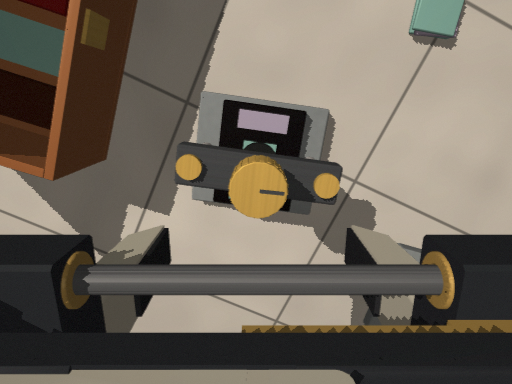

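The knob's top disc is at about (187, 258) in the wrist view, with an index mark pointing right. A brown cabinet stands at upper left, so I'll check its height and distance before sweeping the gripper body.

```bash
python3 - <<'E'
from h import *
s=observe();w=read_camera("wrist");a=read_camera("scene");b=read_camera("side")
g=cv2.inRange(cv2.cvtColor(w["img"],cv2.COLOR_BGR2HSV),(15,120,90),(30,255,255));g[230:]=0
n,l,st,ce=cv2.connectedComponentsWithStats(g);print([(st[i,4],st[i,:4],ce[i].round(1)) for i in range(1,n) if st[i,4]>300])
print("top disc",atz(*ray(w,(187,258),s),.184).round(4))
im=np.hstack([a["img"][130:,250:],b["img"][130:,:262]]);cv2.imwrite("pics/c.png",cv2.resize(im,None,fx=1.5,fy=1.5))
E
```

```text
[(np.int32(533), array([175, 154,  27,  27], dtype=int32), array([188., 167.])), (np.int32(2815), array([228, 155,  60,  63], dtype=int32), array([256.7, 186.6])), (np.int32(528), array([313, 173,  26,  26], dtype=int32), array([325.5, 185.5]))]
top disc [0.6    0.1698 0.184 ]
```

View pics/c.png

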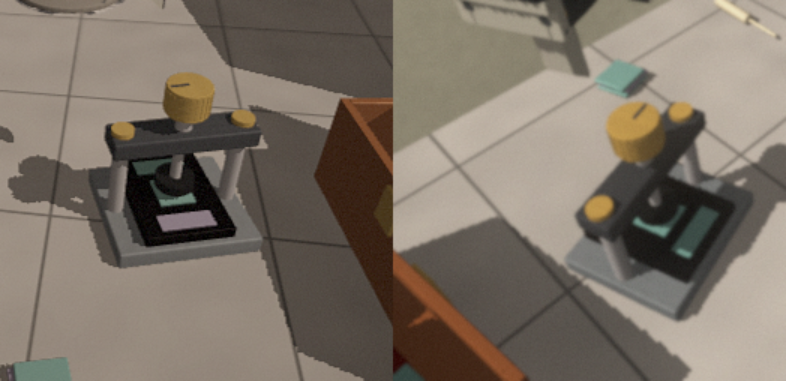

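```bash
python3 - <<'E'
from h import *
s=observe();a=read_camera("scene");w=read_camera("wrist")
f=atz(*ray(a,(249,461)),0);print("floor",f)
e,d=ray(a,(195,479))
print([ (z,atz(e,d,z).round(3)) for z in (.1,.15,.2,.25)])
for p in((200,52),(172,0)): print("wrist",p,[atz(*ray(w,p,s),z).round(3) for z in (0,.1,.15)])
E
```

```text
floor [0.5047468  0.35311341 0.        ]
[(0.1, array([0.469, 0.368, 0.1  ])), (0.15, array([0.545, 0.336, 0.15 ])), (0.2, array([0.622, 0.304, 0.2  ])), (0.25, array([0.698, 0.272, 0.25 ]))]
wrist (200, 52) [array([0.417, 0.402, 0.   ]), array([0.473, 0.356, 0.1  ]), array([0.501, 0.332, 0.15 ])]
wrist (172, 0) [array([0.426, 0.476, 0.   ]), array([0.48 , 0.413, 0.1  ]), array([0.507, 0.382, 0.15 ])]
```

The cabinet is about 0.12 m tall with its near corner around (0.50, 0.35), so it's clear of the gripper. Next I'll wind the wrist back to leave clockwise travel, then look again. Seeing it from the opposite side also averages out calibration error.

```bash
python3 -m inch '[[[0,0,0,-0.185],[0,0,0,-0.185],[0,0,0,-0.185],[0,0,0,-0.185],[0,0,0,-0.185],[0,0,0,-0.185],[0,0,0,-0.185],[0,0,0,-0.185],[0,0,0,-0.185],[0,0,0,-0.185]]]' >/dev/null; python3 -m inch '[[[0,0,0,-0.185],[0,0,0,-0.185],[0,0,0,-0.185],[0,0,0,-0.185],[0,0,0,-0.185],[0,0,0,-0.185],[0,0,0,-0.185],[0,0,0,-0.185],[0,0,0,-0.185],[0,0,0,0]]]'
python3 look.py pics/w2.png; python3 - <<'E'
import cv2
from h import *
s=observe();w=read_camera("wrist")
g=cv2.inRange(cv2.cvtColor(w["img"],cv2.COLOR_BGR2HSV),(15,120,90),(30,255,255));g[230:]=0
n,l,st,ce=cv2.connectedComponentsWithStats(g);
for i in range(1,n):
    if st[i,4]>300: print(st[i],ce[i].round(1),atz(*ray(w,ce[i][::-1],s),.184).round(4),atz(*ray(w,ce[i][::-1],s),.136).round(4))
E
```

```text
time: 6.02
tool_pos: [0.5951, 0.1695, 0.2807]
tool_rot: [-3.142, -0.0, -2.334]
contact_force: [0.0, -0.6, -0.2]
opening: 0.0924
t 6.025 [0.5951 0.1695 0.2807] [-3.142 -0.    -2.334] [ 0.154  0.49   1.145 -0.     1.507 -2.225]
scene [193.5 375.3] [0.5898 0.1686 0.168 ]
side [217.  159.1] [0.5998 0.1719 0.168 ]
meet (array([0.59639457, 0.17047527, 0.17142526]), [np.float64(0.0028884711078571513), np.float64(0.002888471107857183)])
[180 133  28  26 559] [193.6 145.5] [0.6042 0.1073 0.184 ] [0.6155 0.1058 0.136 ]
[ 226  159   60   63 2714] [256.2 191.2] [0.5946 0.1672 0.184 ] [0.6041 0.1769 0.136 ]
[302 200  26  24 483] [314.8 211.5] [0.5719 0.2127 0.184 ] [0.5771 0.231  0.136 ]
```

View pics/w2.png

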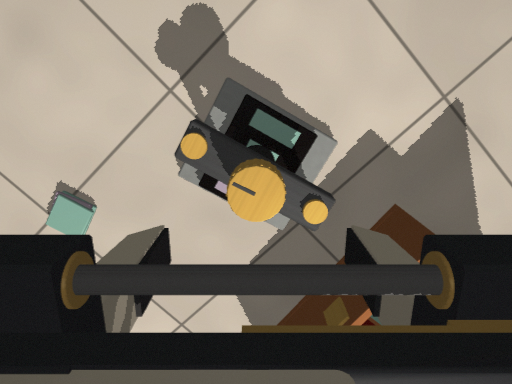

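The loaded press shows its knob at (191, 256) and its caps at (145, 194) and (211, 315). The two wrist views and the cap midpoint agree on an axis at about (0.597, 0.1687). Now I'll shift, descend and grip.

```bash
python3 -m inch '[[[-0.6,-1.8,30,0],[0,0,30,0],[0,0,30,0],[0,0,25,0],[0,0,15.5,0],[0,0,0,0]]]' ; python3 -m inch '[[[0,0,0,0],[0,0,0,0],[0,0,0,0],[0,0,0,0],[0,0,0,0],[0,0,0,0]]]' 1 25; python3 -c "
from cell import *
print(observe()['torque'])"
```

```text
time: 7.18
tool_pos: [0.5963, 0.1686, 0.1493]
tool_rot: [3.14, -0.002, -2.333]
contact_force: [-1.0, 0.3, 0.1]
opening: 0.0921
time: 7.92
tool_pos: [0.5964, 0.1691, 0.1503]
tool_rot: [3.141, -0.0, -2.332]
contact_force: [-2.5, 2.6, 2.0]
opening: 0.0477
[ 0.50066602  0.31395695 -0.07760363]
```

The opening is 47.7 mm and the side force is small, so the grip is good. I'll turn a little and check.

```bash
python3 -m inch '[[[0,0,0,0.12],[0,0,0,0.18],[0,0,0,0.18],[0,0,0,0.18],[0,0,0,0.18],[0,0,0,0.18],[0,0,0,0.18],[0,0,0,0]]]'; cat > st.py <<'E'
from h import *
s=observe();print("tq",s["torque"].round(2),"F",s["contact_force"].round(1),"q6",s["qpos"][5].round(3),"yaw",s["tool_rot"][2].round(3))
E
python3 st.py
```

```text
time: 8.93
tool_pos: [0.5963, 0.1696, 0.1503]
tool_rot: [3.141, -0.001, 2.752]
contact_force: [-3.1, 4.2, 2.6]
opening: 0.0479
tq [ 0.79  0.37 -0.12] F [-3.1  4.2  2.6] q6 -1.028 yaw 2.752
```

```bash
python3 -m inch '[[[0,0,0,0.18],[0,0,0,0.18],[0,0,0,0.18],[0,0,0,0.18],[0,0,0,0.18],[0,0,0,0.18],[0,0,0,0.18],[0,0,0,0.18],[0,0,0,0.18],[0,0,0,0]]]'; python3 st.py;  python3 -m inch '[[[0,0,0,0.18],[0,0,0,0.18],[0,0,0,0.18],[0,0,0,0.18],[0,0,0,0.18],[0,0,0,0.18],[0,0,0,0.18],[0,0,0,0.18],[0,0,0,0]]]'; python3 st.py
```

```text
time: 10.18
tool_pos: [0.597, 0.1699, 0.1503]
tool_rot: [3.141, -0.002, 1.132]
contact_force: [-0.7, 5.7, -0.3]
opening: 0.0477
tq [ 0.78 -0.07 -0.04] F [-0.7  5.7 -0.3] q6 0.591 yaw 1.132
time: 11.3
tool_pos: [0.5972, 0.1693, 0.1503]
tool_rot: [-3.141, -0.001, -0.305]
contact_force: [1.9, 5.0, 1.0]
opening: 0.0475
tq [ 0.56 -0.09 -0.03] F [1.9 5.  1. ] q6 2.028 yaw -0.305
```

That's 4.25 rad turned with no stop yet. Now release, rewind and regrip at the same height.

```bash
python3 -m inch '[[[0,0,0,0],[0,0,0,0],[0,0,0,0],[0,0,0,0],[0,0,0,-0.18],[0,0,0,-0.18],[0,0,0,-0.18],[0,0,0,-0.18],[0,0,0,-0.18],[0,0,0,-0.18]]]' -1; python3 -m inch '[[[0,0,0,-0.18],[0,0,0,-0.18],[0,0,0,-0.18],[0,0,0,-0.18],[0,0,0,-0.18],[0,0,0,-0.18],[0,0,0,-0.18],[0,0,0,-0.18],[0,0,0,-0.18],[0,0,0,0]]]'; python3 st.py;  python3 -m inch '[[[0,0,0,0],[0,0,0,0],[0,0,0,0],[0,0,0,0],[0,0,0,0],[0,0,0,0]]]' 1 25; python3 st.py
```

```text
time: 12.55
tool_pos: [0.5968, 0.1686, 0.1502]
tool_rot: [3.141, 0.0, 0.777]
contact_force: [-0.4, 0.3, 0.0]
opening: 0.0917
time: 13.8
tool_pos: [0.5968, 0.1686, 0.1502]
tool_rot: [-3.141, 0.0, 2.389]
contact_force: [-0.4, 0.5, 0.4]
opening: 0.0918
tq [ 0.06 -0.1  -0.08] F [-0.4  0.5  0.4] q6 -0.667 yaw 2.389
time: 14.55
tool_pos: [0.5972, 0.1691, 0.1502]
tool_rot: [3.141, 0.0, 2.391]
contact_force: [3.2, 2.4, -1.8]
opening: 0.0476
tq [ 0.31 -0.45 -0.04] F [ 3.2  2.4 -1.8] q6 -0.668 yaw 2.391
```

```bash
python3 -m inch '[[[0,0,0,0.12],[0,0,0,0.12],[0,0,0,0.12],[0,0,0,0]]]'; python3 st.py;  python3 -m inch '[[[0,0,0,0.12],[0,0,0,0.12],[0,0,0,0.12],[0,0,0,0]]]'; python3 st.py
```

```text
time: 15.05
tool_pos: [0.597, 0.169, 0.1502]
tool_rot: [3.141, -0.0, 2.032]
contact_force: [3.0, 2.2, -0.7]
opening: 0.0477
tq [ 0.33 -0.38 -0.08] F [ 3.   2.2 -0.7] q6 -0.309 yaw 2.032
time: 15.55
tool_pos: [0.5968, 0.1689, 0.1502]
tool_rot: [3.141, -0.0, 1.674]
contact_force: [1.3, 2.9, -1.1]
opening: 0.0479
tq [ 0.43 -0.32 -0.04] F [ 1.3  2.9 -1.1] q6 0.049 yaw 1.674
```

```bash
for i in 1; do python3 -m inch '[[[0,0,0,0.12],[0,0,0,0.12],[0,0,0,0]]]' >/dev/null; python3 st.py;  python3 -m inch '[[[0,0,0,0.12],[0,0,0,0.12],[0,0,0,0]]]'>/dev/null; python3 st.py; python3 -m inch '[[[0,0,0,0.12],[0,0,0,0.12],[0,0,0,0]]]' >/dev/null; python3 st.py; done
```

```text
tq [ 0.45 -0.17 -0.03] F [2.3 2.3 0.2] q6 0.288 yaw 1.435
tq [ 0.48 -0.11 -0.04] F [-0.6  3.1 -0.7] q6 0.527 yaw 1.196
tq [-0.27  0.73 -0.06] F [-4.8 -2.1  3.2] q6 0.767 yaw 0.956
```

```bash
python3 -m inch '[[[0,0,0,0.08]]]' >/dev/null; python3 st.py;  python3 -m inch '[[[0,0,0,0.08]]]'>/dev/null; python3 st.py; python3 -m inch '[[[0,0,0,0.08]]]' >/dev/null; python3 st.py; python3 -m inch '[[[0,0,0,0.08]]]' >/dev/null; python3 st.py
python3 -m inch '[[[0,0,0,0.08]]]' ; python3 st.py
```

```text
tq [-0.1   0.86  0.9 ] F [-4.8 -0.4  3.1] q6 0.847 yaw 0.876
tq [0.12 0.72 0.9 ] F [-6.5 -1.1  3.6] q6 0.928 yaw 0.796
tq [0.18 0.64 0.85] F [-5.3  0.8  3.3] q6 1.008 yaw 0.716
tq [0.26 0.68 0.92] F [-3.7  0.6  3.8] q6 1.088 yaw 0.636
time: 17.3
tool_pos: [0.5961, 0.169, 0.1504]
tool_rot: [-3.141, 0.001, 0.556]
contact_force: [-4.1, 2.9, 3.8]
opening: 0.0473
tq [0.31 0.6  0.85] F [-4.1  2.9  3.8] q6 1.168 yaw 0.556
```

The vertical torque rose from about 0 to 0.9 N m and stayed there while the pads slipped, so the knob is on its stop. I'll release, rise, and check the index mark against the first picture.

```bash
python3 -m inch '[[[0,0,0,0],[0,0,0,0],[0,0,0,0],[0,0,0,0],[0,0,-25,0],[0,0,-35,0],[0,0,-35,0],[0,0,-35,0],[0,0,0,0]]]' -1; python3 st.py; python3 look.py pics/w3.png; python3 - <<'E'
import cv2,numpy as np
a=[cv2.resize(cv2.imread(f"pics/{n}.png")[100:240,170:350],None,fx=2,fy=2) for n in("w1","w3")]
cv2.imwrite("pics/cmp.png",np.hstack(a))
E
```

```text
time: 18.42
tool_pos: [0.598, 0.1689, 0.2836]
tool_rot: [3.139, -0.006, 0.551]
contact_force: [-0.4, 0.5, -0.5]
opening: 0.0919
tq [-0.01  0.01 -0.02] F [-0.4  0.5 -0.5] q6 1.171 yaw 0.551
t 18.425 [0.598  0.1689 0.2836] [ 3.139 -0.006  0.551] [ 0.152  0.49   1.137 -0.     1.508  1.171]
press_knob [188.7 259.4] 0.81 [0.5986 0.1661 0.168 ]
scene [196.1 376.8] [0.5966 0.1704 0.168 ]
side [218.  159.9] [0.5975 0.1723 0.168 ]
meet (array([0.59830609, 0.16946372, 0.16819593]), [np.float64(0.0033032106042980673), np.float64(0.0011117800323173406), np.float64(0.002718351027012293)])
```

View pics/cmp.png

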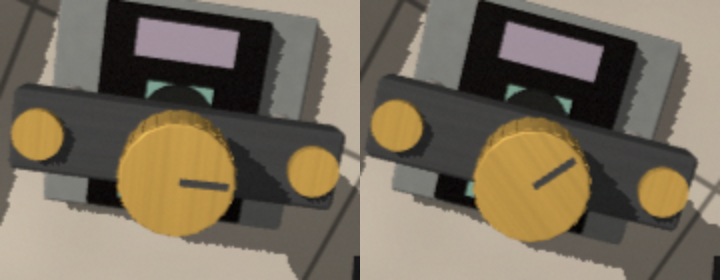

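Relative to the bar, the mark moved 42° short of a full turn, about 5.55 rad clockwise. That fits the wrist travel up to the torque rise and puts the start near 1.45 rad. The gripper is open and clear, so I'll hand in.

```bash
python3 -c "
from cell import *
print(hand_in())"
```

```text
the job is handed in; nothing more can be done
None
```

I screwed the loaded press's knob clockwise in two grips until it met its stop, then let go and raised the arm clear. I handed the job in at about 18.5 s; `hand_in()` reported no verdict.

- **Stop reached:** in the second grip the vertical torque rose from about 0 to 0.9 N m and stayed there while the pads slipped.
- **Turn check:** the index mark on the knob moved about 5.55 rad relative to the bar. That roughly matches the 5.7 rad of wrist travel up to the torque rise. It puts the start near 1.45 rad, inside the stated range.
- **Release:** after letting go, the gripper was open with its fingertips about 100 mm above the knob, and forces were near zero.
- **Empty press:** its knob was never approached, but I did not look at it again at the end.
- **Disagreement:** the cameras differed by up to about 10 mm on the knob's position, so I averaged the wrist views and the bar-cap midpoint. Side forces stayed within about 7 N in the readings while turning.

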